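# Hang the dried face-shield headband on the bench rail

## Task

Pull the face-shield headband straight up off its drying cradle, against the cradle's two sprung catches, and hang it squarely over the middle of the cross rail of the retort stand, one leg on each side and the rail between the two ribs under its crown. The rail can be clamped at any height, so lower the headband gently, with no hard push, until you feel that the rail carries it, and only then let go, leaving it hanging still. Leave the jar, the box and the vial where they stand.

Things in the scene. Friction and masses are not known exactly. Their poses are not given: they have to be found in the camera images.
- headband: Item to hang: stiff white plastic arch (inverted U), 0.11 to 0.23 kg, 138 mm wide along its x (leg to leg), strip 24 mm wide along y and 4 mm thick. Origin: middle of the crown's flat underside, which rests on the bar; z up, y along the bar. Two ribs under the crown, inner faces at x = +-11 mm, 6 mm deep, take the bar between them with 4 mm play each side. Starts on the cradle.
- block (a point): Centre of the grey adjuster block on top of the crown, the grip: 30 mm (headband x) by 14 mm (y), reaching from 4 to 36 mm above the headband's origin; pinch it across y from above, fingertips just above the strip (strip top 4 mm above the origin).
- pad (a point): Centre of one of the two black rubber pads inside the leg ends (16 mm thick round bars along y, at x = +-61 mm, z = -98 mm of the headband). The legs are 130 mm apart inside and the pads 106 mm; lowest point z = -106 mm.
- cradle: Grey drying cradle, fixed. Origin: on the bench under its middle, z up. Base 110 x 120 x 12 mm, a post and on top a round aluminium bar, 14 mm thick, 70 mm long along y, bar top at z = 160 mm. The headband's crown rests on it, axes of both parallel. A black cross block (76 x 26 x 26 mm, centre z = 74.5 mm) holds the catches.
- catch (a point): Centre of one of the two sprung steel balls (16 mm) at x = +-50 mm, z = 74.5 mm of the cradle, pointing out along +x and -x over the leg pads. They give way sideways to a straight upward pull on the headband of about 10 to 18 N in all, and are passed once it has risen 30 mm.
- stand: Retort stand, fixed. Origin: on the bench under its middle, z up. The cross rail runs along the stand's y straight above the origin: round aluminium bar, 14 mm thick, 310 mm long, clamped between two rods. Its top lies anywhere from z = 130 to 180 mm: the height differs each time and is not reported. The rail does not yield: touch it slowly (about 15 mm/s).
- rodtop (a point): Top of one of the stand's two upright steel rods (12 mm thick, at y = +-140 mm, top at z = 200 mm). Each stands on a base plate 120 x 70 x 14 mm; a floor strip 40 mm wide, 8 mm thick joins them; 26 mm grey boss heads hold the rail to the rods.
- bottle: Bystander: glass jar with orange cap, 60 mm across, 110 mm tall; origin under its middle.
- tipbox: Bystander: pipette-tip box, blue with a white lid, 85 x 120 x 60 mm; origin under its middle.
- vial: Bystander: small amber vial, 28 mm across, 50 mm tall; origin under its middle.
Mind the look-alikes: they are no part of the job. What is shaped like the headband but blue or purple is not meant.

How it is judged (in metres and radians):
On the way, in this order (a step that is already met when the one before it is completed fails the run):
1. the headband is lifted out of the catches, clear of the cradle (z of headband in the frame of cradle above 0.2 m and contact force between headband and cradle below 0.1 N), for 0.1 s.
2. the rail carries the headband, squarely over its middle, while the fingers still hold it (x of headband in the frame of stand between -0.008 and 0.008 m and y of headband in the frame of stand between -0.05 and 0.05 m and angle between the x axis of headband and the x axis of stand, either way round below 0.2 rad and angle between headband's own z axis and vertical below 0.2 rad and z of headband in the frame of stand between 0.12 and 0.19 m and contact force between headband and stand above 0.4 N and contact force between the fingers and headband above 1 N), for 0.15 s.
At the end, for the whole second after the job is handed in: The headband hangs free and still over the cross rail: crown within 8 mm across and 50 mm along the rail of its middle, within 0.2 rad of square and of upright, carried by the rail, fingers off (x of headband in the frame of stand between -0.008 and 0.008 m and y of headband in the frame of stand between -0.05 and 0.05 m and angle between the x axis of headband and the x axis of stand, either way round below 0.2 rad and angle between headband's own z axis and vertical below 0.2 rad and z of headband in the frame of stand between 0.12 and 0.19 m and contact force between headband and stand above 0.4 N and contact force between the fingers and headband below 0.1 N and linear speed of headband below 0.03 m/s and angular speed of headband below 0.3 rad/s); the robot touches nothing.
It fails at once if the headband is pressed on the rail or stand with more than 45 N (contact force between headband and stand above 45 N).
It fails at once if the jar is shifted by over 20 mm (distance of bottle from where it was at the start of the episode above 0.02 m).
It fails at once if the box is shifted by over 20 mm (distance of tipbox from where it was at the start of the episode above 0.02 m).
It fails at once if the vial is shifted by over 20 mm (distance of vial from where it was at the start of the episode above 0.02 m).
It also fails if it takes over 54 s, if anything falls off the work surface, if the arm or the gripper's body presses on something with over 40 N, if the wrist force passes 120 N, or if a joint passes its speed limit or range.

## Robot

A 6-joint arm with a two-finger parallel gripper is mounted at the origin on the work surface. World frame = base frame: x ahead of the robot, y to its left, z up, the work surface at z = 0. Lengths are in m, angles in degrees, forces in N, time in s.
With the tool pointing down it reaches from about 0.25 to 0.725 m from the base axis. Payload 9.7 kg.
Tool frame: the origin (TCP) lies between the finger pads; the fingertips stand 19 mm ahead of it and the grasp point (between the pads) is the TCP; z points along the fingers, y is the line along which they close (so a half turn about z gives the same grasp; the last joint's range is limited). The gripper opens to 85 mm and grips with 20 to 120 N. Pads are 22 mm wide; open, the fingers measure 114 mm over their backs; the gripper's body (76 mm by 85 mm) begins 54 mm behind the grasp point. The pads swing forward as they close: fully open they stand 13 mm farther back than shut.
Start: joints at [65.718, 4.979, 10.078, 95.1, 0, 90], TCP at [0.226, 0.501, 0.25] pointing down, gripper open.
Joint ranges: [-179.16, 179.16], [-48.56, 103.87], [-65.8, 70.77], [-126.05, 130.52], [-82.76, 87.17], [-180, 180]. Speed limits (degrees/s): [127.2, 127.2, 147.25, 180, 180, 180].

## Interface

Orientations are given as [roll, pitch, yaw] about the fixed x, y, z axes, in that order (R = Rz(yaw) Ry(pitch) Rx(roll)).
In Python, from workcell import bot gives the robot as it stands. The module is installed in compiled form; this text tells all that it offers.
- The arm moves only by the shell command python3 -m crank 'ROWS' [OPENING] [FORCE]. ROWS is JSON, a list that holds one entry, the list of rows, each a list of 6 numbers: the shift along the world's x, y, z as a fraction of full scale, then the turn, a rotation vector about the world's x, y, z as a fraction of full scale. In form: [[[x, y, z, wx, wy, wz], ...]]. A call has 1 to 20 rows; each row shifts and turns the commanded pose from where the row before left it; what a row does not reach is not made up. Full scale, the value 1, is 20 mm for a shift and 0.12 rad for a turn. A row lasts 1/12 s, in which the tool goes at most 41.7 mm and 7.16 degrees, less where a joint would pass 70% of its speed; a pose out of reach is approached as far as the arm can. A call with a number of a shift or a turn outside -1 to 1 is refused whole. A call with a gripper value outside its range is refused whole. OPENING is the opening, from 0 (shut) to 1 (fully open), set as the call begins (- or left out, the last holds). The fingers move at their own pace and stop on an object; FORCE is the grip in N (left out, the last holds). Time passes only in rows, so rows that do not move let the fingers close. It gives the time, the measured TCP pose, the force, the opening and the grip force at its end, in the units of the state.
- bot.get_obs(): the state, without advancing time (a new reading comes with each control period).
- bot.camera(name): name is "side" or "top" or "wrist"; returns the picture (420x560x3 uint8, red, green, blue); there is no depth.
- bot.camera_model(name): a dict with "vertical_fov" (degrees; the focal length in pixels is half the picture's height over the tangent of half this angle, whatever the lens; pixels are square), "cx", "cy" (the principal point, pixels), "k1" (the pictures are not rectified: a ray, as slopes to the right and down, at radius r is drawn at 1 + k1 r^2 times it, then the intrinsics apply), "R" (3x3) and "t" (3): a world point X has camera coordinates R X + t. Camera axes: x right, y down, z forward; pixel columns grow to the right and rows downward; lengths in m; the calibration is good to about 2 mm. A picture is of the moment at which its call begins: read the wrist's pose just before it. camera_model takes no time and is no camera call; for the wrist camera it gives the pose at the moment of the call.
- bot.job_done(): hands the job in; it is judged then, once.
The state is a dict: "time": time; "q": joint angles; "qd": joint speeds; "joint_efforts": joint torques, N m; "ee_pos": TCP position; "tcp_rot": TCP orientation; "wrist_force": force on the tool from outside, world axes, zero at the start; "torque": the same for the moment, N m; "opening": finger opening in m; "grasp_force": force on a finger pad.
Only numpy, scipy, OpenCV 4.12 (cv2) and the standard library are available. Lean on these libraries where they do the work, as an engineer would, in place of code of your own. Each camera call takes 0.05 s, during which the arm holds its last target. There are 200 camera calls.

## Working session

There is one attempt and no reset: what is moved stays moved. The work goes in short steps, Python scripts to look and compute and a shell command to move; the robot and the scene stay as the last step left them, time stands still between calls to the robot, and variables do not carry over. Pictures are saved under pics/ and viewed, at most 11 in all, crops included, and the job is handed in when it is done.

```bash
mkdir -p pics
python3 - <<'E'
from workcell import bot
import cv2,json
o=bot.get_obs();print(o)
for n in("top","side"):
    cv2.imwrite(f"pics/{n}0.png",bot.camera(n)[:,:,::-1]);m=bot.camera_model(n);print(n,m)
E
```

```text
{'time': 0.0, 'q': array([ 6.57178686e+01,  5.01286246e+00,  1.00314822e+01,  9.50972134e+01,
       -5.81109176e-05,  9.00017309e+01]), 'qd': array([ 0.06528949,  0.12363716, -0.00555007,  0.02498168, -0.01928364,
        0.07978672]), 'joint_efforts': array([ 2.48256540e-03, -5.20385563e+01,  4.64808798e+01,  1.60274404e-02,
        1.62585047e-04,  3.78372150e-06]), 'ee_pos': array([0.22609387, 0.50115843, 0.24953951]), 'tcp_rot': array([-1.79921406e+02,  6.04851342e-05,  1.55716138e+02]), 'wrist_force': array([-0.40499665, -0.12678198,  0.27033953]), 'torque': array([-0.01458922, -0.00327549, -0.00711454]), 'grasp_force': 0.0, 'opening': 0.08519035973002828}
top {'vertical_fov': 57.77328463106824, 'cx': 277.5658566533329, 'cy': 204.64493092642803, 'k1': -0.019742639487387404, 'R': array([[-0.00782911, -0.99992275,  0.00965399],
       [-0.99376245,  0.00670615, -0.11131585],
       [ 0.11124251, -0.01046528, -0.99373819]]), 't': array([-0.01791888,  0.58214121,  1.16042349])}
side {'vertical_fov': 52.12668194026729, 'cx': 273.9616288038246, 'cy': 217.27086807354007, 'k1': -0.07456974586471612, 'R': array([[ 0.97302162, -0.23048515, -0.01027241],
       [-0.15524085, -0.62113189, -0.7681767 ],
       [ 0.1706728 ,  0.74904724, -0.64015547]]), 't': array([-0.54021122,  0.17854428,  1.09358511])}
```

View pics/top0.png

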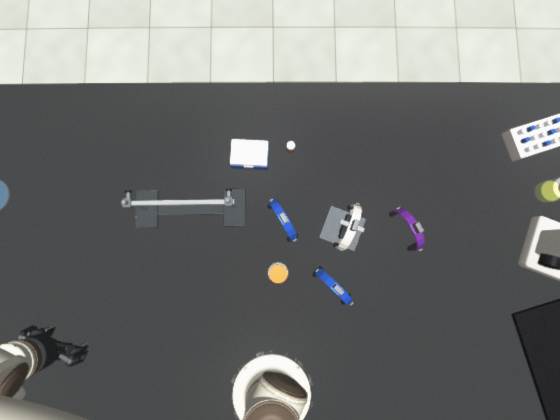

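View pics/side0.png

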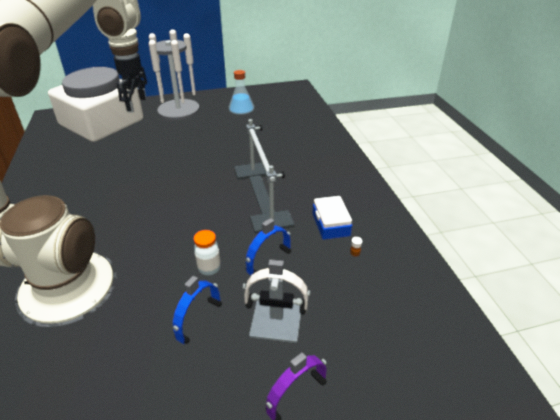

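The top view shows the white headband on its cradle near (348,228), with its legs near (356,208) and (341,247). The rail runs from about (128,203) to (229,201). Blue and purple decoys stand around it, the jar is at (278,272), the box at (249,153) and the vial at (291,146). I'll enlarge crops.

Run:
```python
import cv2,numpy as np
t=cv2.imread("pics/top0.png");s=cv2.imread("pics/side0.png")
r=lambda i,x,y,w,h,k:cv2.resize(i[y:y+h,x:x+w],None,fx=k,fy=k,interpolation=cv2.INTER_CUBIC)
a=r(t,310,190,65,72,6)  # 390x432
b=r(s,230,250,65,72,6)
out=np.hstack([a,b]);cv2.imwrite("pics/c1.png",out)
a=r(t,115,180,135,50,5.9);b=r(s,225,110,80,60,5)
c=np.zeros((595,797,3),np.uint8);c[:a.shape[0],:a.shape[1]]=a;c[295:595,:400]=b
cv2.imwrite("pics/c2.png",c)
```

```text
(no output)
```

View pics/c1.png

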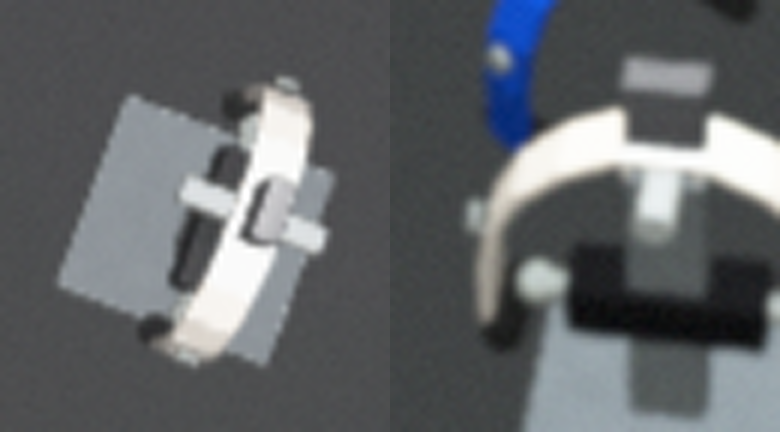

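View pics/c2.png

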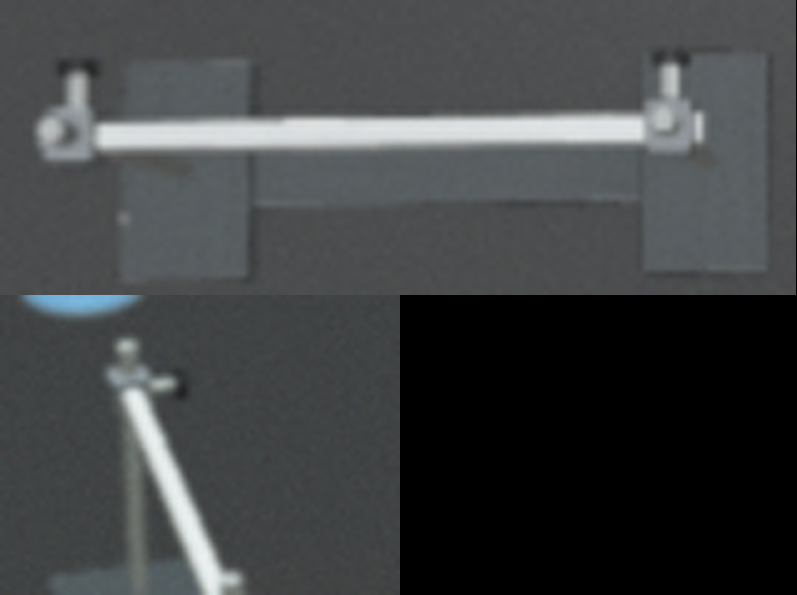

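The crops show, in the top view:
- **Cradle:** bar ends are at crop pixels (185,192) and (322,236), and the block top is at about (272,210).
- **Base:** corners are at (130,96), (60,285), (268,365) and (335,172).
- **Rod tops:** they are at (56,131) and (663,120).

```bash
cat > h.py <<'E'
from workcell import bot
import numpy as np,cv2
def K(n):
    m=bot.camera_model(n);f=210/np.tan(np.radians(m["vertical_fov"]/2));R=np.array(m["R"]);t=np.array(m["t"])
    return np.array([[f,0,m["cx"]],[0,f,m["cy"]],[0,0,1]]),np.array([m["k1"],0,0,0,0.]),R,t
def atz(n,px,z):
    k,d,R,t=K(n);u=cv2.undistortPoints(np.array([[px]],float),k,d)[0,0]
    r=R.T@np.r_[u,1];c=-R.T@t;return c+r*(z-c[2])/r[2]
def proj(n,X):
    k,d,R,t=K(n);return cv2.projectPoints(np.array([X],float),cv2.Rodrigues(R)[0],t,k,d)[0][0,0]
E
python3 - <<'E'
from h import *
np.set_printoptions(precision=4,suppress=True)
c1=lambda u,v:((u+.5)/6-.5+310,(v+.5)/6-.5+190)
c2=lambda u,v:((u+.5)/5.9-.5+115,(v+.5)/5.9-.5+180)
b=[atz("top",c1(*p),.012) for p in[(130,96),(60,285),(268,365),(335,172)]]
print("base",np.mean(b,0));e=(b[3]-b[0])+(b[2]-b[1]);g=b[0]-b[1]+b[3]-b[2]
print("base edges",np.linalg.norm(e)/2,np.degrees(np.arctan2(e[1],e[0])),np.linalg.norm(g)/2,np.degrees(np.arctan2(g[1],g[0])))
A=[atz("top",c1(*p),.155) for p in[(185,192),(322,236)]];d=A[1]-A[0]
print("bar",A,np.mean(A,0),np.linalg.norm(d),np.degrees(np.arctan2(d[1],d[0])))
print("block",atz("top",c1(272,210),.189))
L,Rr=[atz("top",c2(*p),.2) for p in[(56,131),(663,120)]];d=Rr-L
print("rods",L,Rr,(L+Rr)/2,np.linalg.norm(d),np.degrees(np.arctan2(d[1],d[0])))
for ps in([(126,62),(250,60),(248,277),(122,278)],[(642,52),(768,52),(766,270),(643,270)]):print("plate",np.mean([atz("top",c2(*p),.014) for p in ps],0))
for P in(L,Rr):print("side proj rodtop",proj("side",P), "(observed L 250.3,120.3)")
m=(b[0]+b[2])/2;
print("block side proj",proj("side",np.r_[np.mean(A,0)[:2],.196]),"obs",230+667/6-390/6,250+75/6)
# rail vs height: lateral position in side at middle
M=(L+Rr)/2
for z in(.123,.148,.173):print(z,"rail mid top",proj("top",np.r_[M[:2],z]),"side",proj("side",np.r_[M[:2],z]))
for n,p in dict(jar=(278,272,.11),box=(249,153,.06),vial=(291,146,.05),blue=(283,220,.1),blue2=(334,286,.1)).items():print(n,atz("top",p[:2],p[2]))
E
```

```text
base [ 0.5091 -0.2284  0.012 ]
base edges 0.11635887523965419 -111.20594535072692 0.1080181442551204 -21.180595157017773
bar [array([ 0.5193, -0.1967,  0.155 ]), array([ 0.4983, -0.2602,  0.155 ])] [ 0.5088 -0.2285  0.155 ] 0.06697360629121041 -108.309269533134
block [ 0.5086 -0.2299  0.189 ]
rods [0.5738 0.3928 0.2   ] [0.577  0.1158 0.2   ] [0.5754 0.2543 0.2   ] 0.27699916814457104 -89.34109263152877
plate [0.5756 0.3951 0.014 ]
plate [0.5782 0.1161 0.014 ]
side proj rodtop [250.5001 120.2238] (observed L 250.3,120.3)
side proj rodtop [271.147 166.365] (observed L 250.3,120.3)
block side proj [276.6394 261.3925] obs 276.1666666666667 262.5
0.123 rail mid top [182.3161 204.081 ] side [260.7267 163.5803]
0.148 rail mid top [180.2051 203.0836] side [260.4811 156.5367]
0.173 rail mid top [177.9945 202.0392] side [260.2301 149.3235]
jar [ 0.3785 -0.0211  0.11  ]
box [0.7411 0.0657 0.06  ]
vial [ 0.7654 -0.0657  0.05  ]
blue [ 0.5289 -0.0371  0.1   ]
blue2 [ 0.3364 -0.183   0.1   ]
```

```bash
python3 -m crank '[[[0.3,-0.98,0.5,0,0,0],[0.3,-0.98,0.5,0,0,0],[0.38,-0.98,0.5,0,0,0],[0.38,-0.98,0.5,0,0,0],[0.38,-0.98,0.5,0,0,0],[0.38,-0.98,0,0,0,0],[0.38,-0.98,0,0,0,0],[0.38,-0.98,0,0,0,0],[0.38,-0.98,0,0,0,0],[0.38,-0.98,0,0,0,0],[0.38,-0.98,0,0,0,0],[0.38,-0.98,0,0,0,0],[0.38,-0.98,0,0,0,0],[0.38,-0.98,0,0,0,0],[0.38,-0.98,0,0,0,0],[0.38,-0.98,0,0,0,0],[0.38,-0.98,0,0,0,0],[0.38,-0.98,0,0,0,0],[0.38,-0.98,0,0,0,0],[0.38,-0.98,0,0,0,0]]]' 0.5 80
python3 -m crank '[[[0.38,-0.98,0,0,0,0.1],[0.38,-0.98,0,0,0,0.1],[0.38,-0.98,0,0,0,0.1],[0.38,-0.98,0,0,0,0.1],[0.38,-0.98,0,0,0,0.1],[0.38,-0.98,0,0,0,0],[0.38,-0.98,0,0,0,0],[0.38,-0.98,0,0,0,0],[0.38,-0.98,0,0,0,0],[0.38,-0.98,0,0,0,0],[0.38,-0.98,0,0,0,0],[0.38,-0.98,0,0,0,0],[0.38,-0.98,0,0,0,0],[0.38,-0.98,0,0,0,0],[0.38,-0.98,0,0,0,0],[0.38,-0.98,0,0,0,0],[0.38,-0.98,0,0,0,0],[0,0,0,0,0,0],[0,0,0,0,0,0],[0,0,0,0,0,0]]]'
python3 - <<'E'
from h import *
print(bot.get_obs()["q"])
i=bot.camera("wrist");k=K("wrist");print(k)
cv2.imwrite("pics/w1.png",i[:,:,::-1])
print("cradle/top expected",proj("wrist",[.509,-.2287,.196]))
E
```

```text
time: 1.77
ee_pos: [0.3751, 0.1083, 0.3001]
tcp_rot: [-180.0, -0.0, 155.7]
wrist_force: [0.3, 1.1, 0.2]
opening: 0.0429
grasp_force: 0.0
time: 3.43
ee_pos: [0.5039, -0.2234, 0.3]
tcp_rot: [180.0, -0.1, 159.1]
wrist_force: [-0.8, 0.1, 1.0]
opening: 0.0424
grasp_force: 0.0
[-2.39181737e+01  6.68182529e+00  1.75250282e+01  1.00895672e+02
  1.18483419e-02 -3.06571237e+00]
(array([[357.93572724,   0.        , 273.12773142],
       [  0.        , 357.93572724, 212.8056001 ],
       [  0.        ,   0.        ,   1.        ]]), array([-0.00166357,  0.        ,  0.        ,  0.        ,  0.        ]), array([[ 3.55903461e-01,  9.34522254e-01,  9.39546133e-04],
       [ 8.97202038e-01, -3.41971367e-01,  2.79435301e-01],
       [ 2.61459805e-01, -9.86090282e-02, -9.60164064e-01]]), array([ 0.02969132, -0.57843004,  0.27371317]))
cradle/top expected [269.12783127 229.46471381]
```

View pics/w1.png

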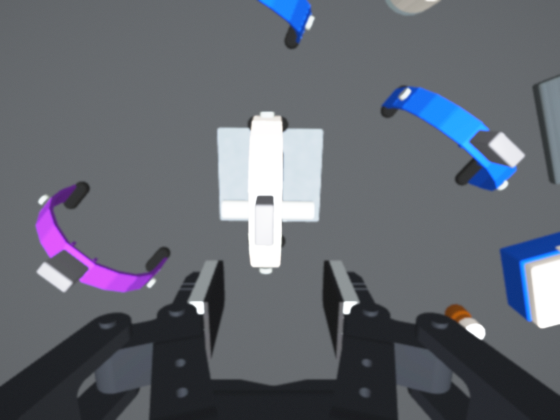

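The wrist view shows the headband square to the gripper. The block's top face spans about (255–274, 197–243), the bar ends are at (220,211) and (320,211), and the leg knobs are at (267,114) and (265,271).

Run:
```python
from h import *
np.set_printoptions(precision=4,suppress=True)
print(atz("wrist",(264.5,220),.196))
a,b=atz("wrist",(220,211),.155),atz("wrist",(320,211),.155);d=b-a
print((a+b)/2,np.linalg.norm(d),np.degrees(np.arctan2(d[1],d[0])))
a,b=atz("wrist",(265,197),.196),atz("wrist",(264,243),.196);d=b-a
print("block",np.linalg.norm(d),np.degrees(np.arctan2(d[1],d[0])))
a,b=atz("wrist",(267,114),.085),atz("wrist",(265,271),.085);d=b-a
print("legs",(a+b)/2,np.linalg.norm(d),np.degrees(np.arctan2(d[1],d[0])))
```

```text
[ 0.5017 -0.2292  0.196 ]
[ 0.508 -0.228  0.155] 0.07827839466371665 69.13578349735579
block 0.032239716735545765 -22.423372522617726
legs [ 0.5122 -0.2344  0.085 ] 0.15693736149382984 -21.879721331215652
```

Run:
```python
import cv2
i=cv2.imread("pics/w1.png")[105:280,210:330]
cv2.imwrite("pics/w1c.png",cv2.resize(i,None,fx=3.4,fy=3.4,interpolation=cv2.INTER_CUBIC))
from h import *
k,d,R,t=K("wrist");print(-R.T@t)
```

```text
[ 0.43683637 -0.19856312  0.42441543]
```

View pics/w1c.png

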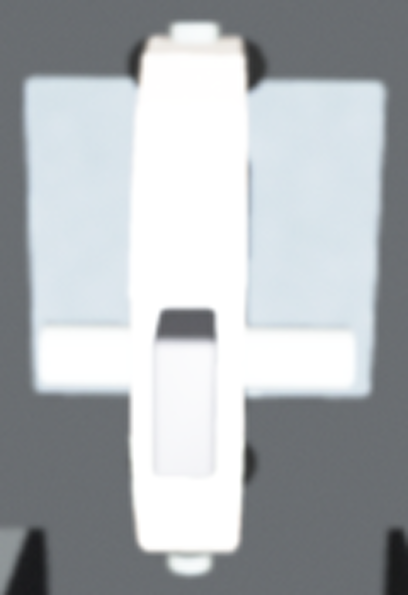

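The crop shows the block's true top face centred at about (264.4,225) in the full picture. The darker strip above it is the block's side face. The bar centre is at (267.6,210.3).

Run:
```python
from h import *
np.set_printoptions(precision=4,suppress=True)
u=np.array([np.cos(np.radians(-21)),np.sin(np.radians(-21))]);v=np.array([-u[1],u[0]])
T=bot.get_obs()["ee_pos"][:2];print(T)
for n,p in dict(block=atz("wrist",(264.4,225),.196),bar=atz("wrist",(267.6,210.3),.156),topblk=[.5086,-.2299],topbar=[.509,-.2285]).items():
    p=np.array(p[:2]);print(n,p,"rel TCP along hx,hy mm",(p-T)@u*1e3,(p-T)@v*1e3)
```

```text
[ 0.5039 -0.2232]
block [ 0.5049 -0.2305] rel TCP along hx,hy mm 3.550902686218159 -6.492473300906916
bar [ 0.5065 -0.2294] rel TCP along hx,hy mm 4.629103219445486 -4.9018071004932064
topblk [ 0.5086 -0.2299] rel TCP along hx,hy mm 6.764382699112854 -4.58407179766986
topbar [ 0.509  -0.2285] rel TCP along hx,hy mm 6.6360997403482775 -3.1337120207556874
```

```bash
python3 -m crank '[[[0.135,-0.345,-0.5,0,0,0],[0,0,-0.7,0,0,0],[0,0,-0.7,0,0,0],[0,0,-0.7,0,0,0],[0,0,-0.7,0,0,0],[0,0,-0.7,0,0,0],[0,0,-0.5,0,0,0],[0,0,-0.4,0,0,0],[0,0,-0.2,0,0,0],[0,0,-0.2,0,0,0],[0,0,-0.2,0,0,0],[0,0,-0.1,0,0,0],[0,0,0,0,0,0],[0,0,0,0,0,0],[0,0,0,0,0,0]]]'
python3 - <<'E'
from h import *
s=bot.camera("wrist");k=bot.camera("side")
cv2.imwrite("pics/p2.png",np.hstack([cv2.resize(s[200:420,130:430],(400,293)),cv2.resize(k[210:355,180:380],(400,290))[:290] if 0 else cv2.resize(k[210:355,180:380],(400,293))])[:,:,::-1])
E
```

```text
time: 4.73
ee_pos: [0.507, -0.2309, 0.1887]
tcp_rot: [-180.0, 0.0, 159.2]
wrist_force: [0.2, 0.3, 0.2]
opening: 0.0426
grasp_force: 0.0
```

View pics/p2.png

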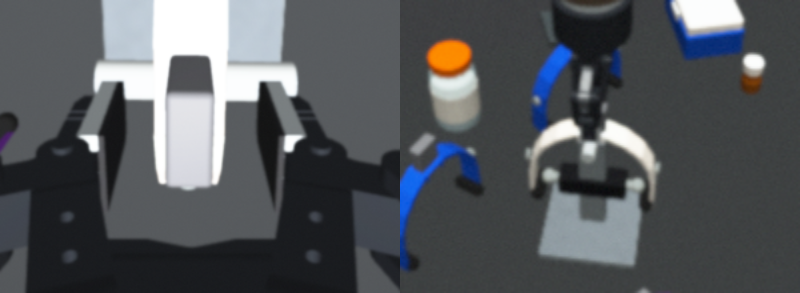

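The fingers straddle the block evenly: block at column 189, finger midpoint about 191. Closing now.

```bash
python3 -m crank '[[[0,0,0,0,0,0],[0,0,0,0,0,0],[0,0,0,0,0,0],[0,0,0,0,0,0],[0,0,0,0,0,0],[0,0,0,0,0,0],[0,0,0,0,0,0],[0,0,0,0,0,0],[0,0,0,0,0,0],[0,0,0,0,0,0]]]' 0 90
```

```text
time: 5.67
ee_pos: [0.5069, -0.2308, 0.1886]
tcp_rot: [-180.0, 0.0, 159.2]
wrist_force: [-0.3, -0.0, 5.0]
opening: 0.0123
grasp_force: 88.1
```

```bash
python3 -m crank '[[[0,0,0.15,0,0,0],[0,0,0.15,0,0,0],[0,0,0.15,0,0,0],[0,0,0.15,0,0,0],[0,0,0.15,0,0,0],[0,0,0.15,0,0,0],[0,0,0.15,0,0,0],[0,0,0.15,0,0,0],[0,0,0.15,0,0,0],[0,0,0.15,0,0,0],[0,0,0.15,0,0,0],[0,0,0.15,0,0,0],[0,0,0.15,0,0,0],[0,0,0.15,0,0,0],[0,0,0.2,0,0,0],[0,0,0.2,0,0,0]]]'
python3 -m crank '[[[0,0,0.5,0,0,0],[0,0,0.5,0,0,0],[0,0,0.5,0,0,0],[0,0,0.5,0,0,0],[0,0,0.5,0,0,0],[0,0,0.5,0,0,0],[0,0,0.5,0,0,0],[0,0,0.5,0,0,0],[0,0,0.5,0,0,0],[0,0,0.5,0,0,0],[0,0,0.5,0,0,0],[0,0,0.5,0,0,0],[0,0,0.5,0,0,0],[0,0,0.2,0,0,0],[0,0,0,0,0,0],[0,0,0,0,0,0],[0,0,0,0,0,0]]]'
```

```text
time: 7.0
ee_pos: [0.5068, -0.2307, 0.2386]
tcp_rot: [-180.0, -0.0, 159.2]
wrist_force: [-0.0, -0.3, -2.9]
opening: 0.0125
grasp_force: 89.9
time: 8.42
ee_pos: [0.5069, -0.2307, 0.3718]
tcp_rot: [180.0, -0.0, 159.2]
wrist_force: [0.2, 0.5, -2.4]
opening: 0.0127
grasp_force: 89.9
```

```bash
python3 -m crank '[[[0.1,0.5,0,0,0,0.1],[0.14,0.97,0,0,0,0.12],[0.14,0.97,0,0,0,0.12],[0.14,0.97,0,0,0,0.12],[0.14,0.97,0,0,0,0.12],[0.14,0.97,0,0,0,0.12],[0.14,0.97,0,0,0,0.12],[0.14,0.97,0,0,0,0.12],[0.14,0.97,0,0,0,0.12],[0.14,0.97,0,0,0,0.12],[0.14,0.97,0,0,0,0.12],[0.14,0.97,0,0,0,0.12],[0.14,0.97,0,0,0,0.12],[0.14,0.97,0,0,0,0.12],[0.14,0.97,0,0,0,0.12],[0.14,0.97,0,0,0,0.12],[0.14,0.97,0,0,0,0.12],[0.14,0.97,0,0,0,0.12],[0.14,0.97,0,0,0,0.12],[0.14,0.97,0,0,0,0.12]]]'
python3 -m crank '[[[0.14,0.97,0,0,0,0.12],[0.14,0.97,0,0,0,0.12],[0.14,0.97,0,0,0,0.12],[0.14,0.97,0,0,0,0.12],[0.14,0.97,0,0,0,0.12],[0.1,0.48,0,0,0,0.12],[0,0,0,0,0,0],[0,0,0,0,0,0],[0,0,0,0,0,0],[0,0,0,0,0,0]]]'
python3 - <<'E'
from h import *
o=bot.get_obs();print(o["ee_pos"],o["tcp_rot"])
w=bot.camera("wrist");t=bot.camera("top");cv2.imwrite("pics/w3.png",w[:,:,::-1]);cv2.imwrite("pics/t3.png",t[:,:,::-1])
np.save("pics/w3.npy",np.array(0))
import pickle;pickle.dump(K("wrist"),open("kw3.pkl","wb"))
c=np.hstack([cv2.resize(w[60:420,100:460],(400,400)),cv2.resize(t[150:250,130:230],(400,400),interpolation=cv2.INTER_CUBIC)])
cv2.imwrite("pics/p3.png",c[:,:,::-1])
E
```

```text
time: 10.08
ee_pos: [0.5616, 0.1495, 0.3719]
tcp_rot: [-180.0, -0.0, 175.6]
wrist_force: [0.7, -1.0, -2.6]
opening: 0.0125
grasp_force: 89.9
time: 10.92
ee_pos: [0.5779, 0.2537, 0.3726]
tcp_rot: [-180.0, 0.0, -179.6]
wrist_force: [0.1, -0.0, -2.5]
opening: 0.0126
grasp_force: 89.9
[0.57785202 0.25372832 0.37257417] [-1.79997177e+02  1.02263384e-02 -1.79580364e+02]
```

View pics/p3.png

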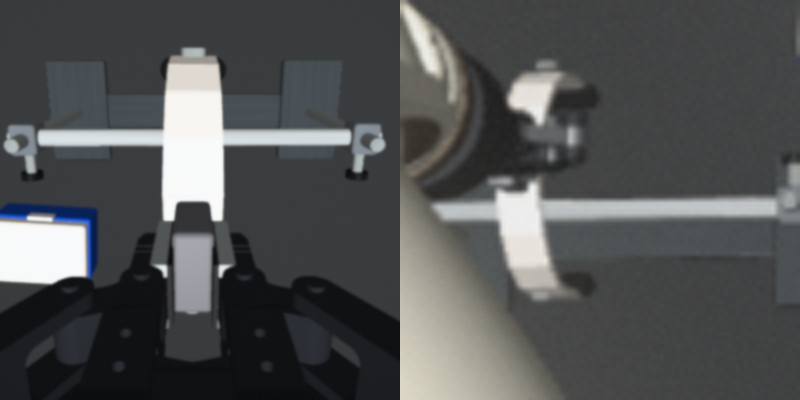

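The wrist view shows the block's top face centred at about (274,306) and the rod tops at (111,191) and (439,191) in the full picture. In the top view the leg knobs are at about (166.5,166.5) and (165.3,223.5).

Run:
```python
from h import *
np.set_printoptions(precision=4,suppress=True)
T=bot.get_obs()["ee_pos"];print(T)
print("wrist block",atz("wrist",(274.2,305.7),.380))
a,b=[atz("wrist",p,.2) for p in[(110.8,191.4),(439.3,190.5)]];d=b-a
print("rods",a,b,(a+b)/2,np.linalg.norm(d),np.degrees(np.arctan2(d[1],d[0])))
for z in(.25,.29):
    c1=lambda u,v:((u+.5)/6-.5+310,(v+.5)/6-.5+190)
    a,b=[atz("top",p,z) for p in[(166.1,166.1),(164.9,223.1)]]
    c,e=[atz("top",c1(*p),z-.184) for p in[(288,85),(190,357)]]
    print(z,"legs top",(a+b)/2,np.linalg.norm(a-b),np.degrees(np.arctan2(*(a-b)[1::-1])),"start",(c+e)/2,np.linalg.norm(c-e))
```

```text
[0.578  0.2537 0.3727]
wrist block [0.5758 0.2535 0.38  ]
rods [0.5748 0.1155 0.2   ] [0.5722 0.3944 0.2   ] [0.5735 0.2549 0.2   ] 0.278859715690847 90.53489335085396
0.25 legs top [0.5861 0.2673 0.25  ] 0.1475520729298228 0.24908638244076395 start [ 0.5108 -0.2395  0.066 ] 0.1472853432882744
0.29 legs top [0.5805 0.2559 0.29  ] 0.1414557090649192 0.24908638244079231 start [ 0.5086 -0.2315  0.106 ] 0.14217185331553747
```

```bash
python3 -m crank '[[[-0.1,0,-0.5,0,0,0],[-0.075,0.05,-0.6,0,0,0],[0,0,-0.6,0,0,0],[0,0,-0.6,0,0,0],[0,0,-0.6,0,0,0],[0,0,-0.6,0,0,0],[0,0,-0.6,0,0,0],[0,0,-0.6,0,0,0],[0,0,-0.6,0,0,0],[0,0,-0.6,0,0,0],[0,0,-0.6,0,0,0],[0,0,-0.5,0,0,0],[0,0,-0.3,0,0,0],[0,0,0,0,0,0],[0,0,0,0,0,0],[0,0,0,0,0,0],[0,0,0,0,0,0]]]'
python3 - <<'E'
from h import *
w=bot.camera("wrist");k=bot.camera("side");t=bot.camera("top")
cv2.imwrite("pics/w4.png",w[:,:,::-1]);cv2.imwrite("pics/s4.png",k[:,:,::-1]);cv2.imwrite("pics/t4.png",t[:,:,::-1])
c=np.hstack([cv2.resize(k[105:205,220:320],(600,600),interpolation=cv2.INTER_CUBIC),np.vstack([cv2.resize(t[160:240,140:220],(200,200),interpolation=cv2.INTER_CUBIC),cv2.resize(w[60:420,100:460],(200,200)),np.zeros((200,200,3),np.uint8)])])
cv2.imwrite("pics/p4.png",c[:,:,::-1])
print(proj("side",[.575,.13,.15]),proj("side",[.575,.37,.15]),proj("side",[.575,.2545,.2]))
E
```

```text
time: 12.43
ee_pos: [0.5748, 0.2555, 0.2272]
tcp_rot: [180.0, 0.1, -179.5]
wrist_force: [0.3, -0.2, -1.4]
opening: 0.012
grasp_force: 89.9
[269.56382886 178.89791121] [252.89564006 137.50183092] [259.81212898 141.31629272]
```

View pics/p4.png

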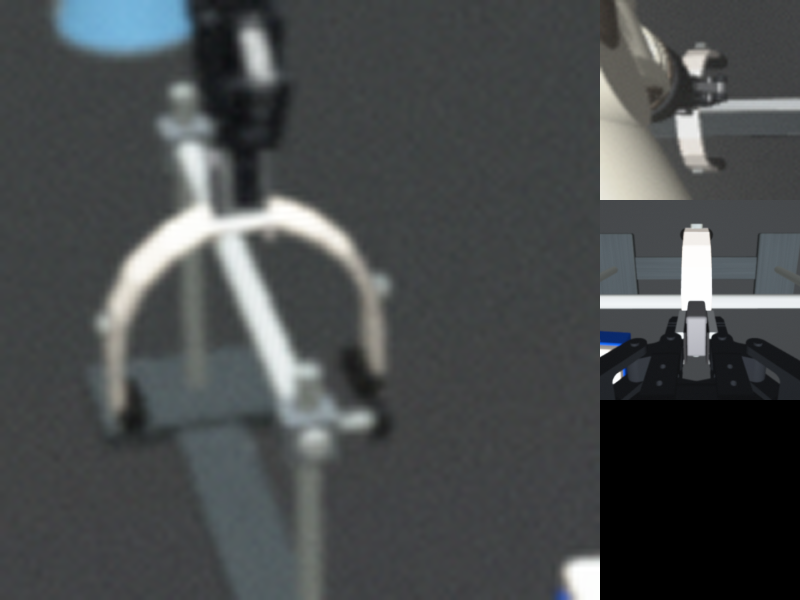

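The side view shows the crown above the rail. The leg knobs are at (236.8,158.7) and (283.3,152.3), and the rail's centre line runs from (251.3,130.8) to (267.5,169.2). I'll fit both with the same camera.

Run:
```python
from h import *
from scipy.optimize import least_squares
np.set_printoptions(precision=4,suppress=True)
def aty(n,px,y):
    k,d,R,t=K(n);u=cv2.undistortPoints(np.array([[px]],float),k,d)[0,0]
    r=R.T@np.r_[u,1];c=-R.T@t;return c+r*(y-c[1])/r[1]
f=lambda u,v:((u+.5)/6-.5+220,(v+.5)/6-.5+105)
a,b=aty("side",f(101,322),.2555),aty("side",f(380,284),.2555);print("knobs",a,b,(a+b)/2)
print("crown edges bottom mid",aty("side",f(243,225),.2435))
c2=lambda u,v:((u+.5)/5.9-.5+115,(v+.5)/5.9-.5+180)
# rail x,z from side (2 pts) + top (2 pts), rail x at y=.2545, slope fixed by angle 90.6
top=[c2(110,136.5),c2(630,129)];side=[f(188,155),f(285,385)]
def res(p,cams):
    o=[]
    for n,ps in cams:
        A,B=[proj(n,[p[0]+(-y+.2545)*p[2],y,p[1]]) for y in(.13,.38)];nn=np.array([-(B-A)[1],(B-A)[0]]);nn/=np.linalg.norm(nn)
        o+=[(np.array(q)-A)@nn for q in ps]
    return o+[(p[2]-.0105)*100]
for cams in([("side",side)],[("top",top),("side",side)]):
    s=least_squares(res,[.575,.15,.01],args=(cams,),x_scale=[.01,.01,.01]);print(s.x,s.fun)
```

```text
knobs [0.5027 0.2555 0.1525] [0.6452 0.2555 0.1529] [0.5739 0.2555 0.1527]
crown edges bottom mid [0.5736 0.2435 0.2038]
[ 1.6069 -3.0188  0.0105] [0. 0. 0.]
[0.5776 0.1545 0.0093] [ 0.0677 -0.0678  0.0856 -0.0746 -0.1176]
```

The headband is centred over the rail to within about 1 mm, averaged over the cameras, and the rail top is estimated at about 0.16. Lowering gently.

```bash
python3 -m crank '[[[0.03,0,-0.1,0,0,0],[0,0,-0.1,0,0,0],[0,0,-0.1,0,0,0],[0,0,-0.1,0,0,0],[0,0,-0.1,0,0,0],[0,0,-0.06,0,0,0],[0,0,-0.06,0,0,0],[0,0,-0.06,0,0,0],[0,0,-0.06,0,0,0],[0,0,0,0,0,0],[0,0,0,0,0,0]]]'
python3 -m crank '[[[0,0,-0.06,0,0,0],[0,0,-0.06,0,0,0],[0,0,-0.06,0,0,0],[0,0,0,0,0,0]]]'
```

```text
time: 13.5
ee_pos: [0.5751, 0.2554, 0.2115]
tcp_rot: [-180.0, -0.0, -179.5]
wrist_force: [-0.0, -0.4, -1.8]
opening: 0.0124
grasp_force: 89.9
time: 13.83
ee_pos: [0.5751, 0.2554, 0.2075]
tcp_rot: [-180.0, -0.0, -179.5]
wrist_force: [0.8, 0.1, -2.1]
opening: 0.0125
grasp_force: 89.9
```

```bash
python3 -m crank '[[[0,0,-0.06,0,0,0],[0,0,-0.06,0,0,0],[0,0,-0.06,0,0,0],[0,0,0,0,0,0]]]' | egrep 'ee_pos|force'
```

```text
ee_pos: [0.5751, 0.2554, 0.2039]
wrist_force: [-0.5, 0.1, -0.9]
grasp_force: 89.9
```

```bash
python3 -m crank '[[[0,0,-0.06,0,0,0],[0,0,-0.06,0,0,0],[0,0,0,0,0,0]]]' | egrep 'ee_pos|wrist_force'
```

```text
ee_pos: [0.5752, 0.2555, 0.203]
wrist_force: [-1.9, -1.1, 4.4]
```

```bash
python3 -m crank '[[[0,0,-0.06,0,0,0],[0,0,-0.06,0,0,0],[0,0,0,0,0,0]]]' | egrep 'ee_pos|wrist_force'
```

```text
ee_pos: [0.5752, 0.2555, 0.2029]
wrist_force: [-6.1, -1.7, 17.5]
```

```bash
python3 -m crank '[[[0,0,-0.06,0,0,0],[0,0,-0.06,0,0,0],[0,0,0,0,0,0]]]' | egrep 'ee_pos|wrist_force'
```

```text
ee_pos: [0.5753, 0.2555, 0.2028]
wrist_force: [-9.0, -4.4, 28.7]
```

```bash
python3 -m crank '[[[0,0,0.06,0,0,0],[0,0,0.06,0,0,0],[0,0,0.03,0,0,0],[0,0,0,0,0,0],[0,0,0,0,0,0]]]' | egrep 'ee_pos|wrist_force|rot'
python3 - <<'E'
from h import *
print(bot.get_obs()["torque"],bot.get_obs()["wrist_force"])
w=bot.camera("wrist");k=bot.camera("side")
cv2.imwrite("pics/s5.png",k[:,:,::-1]);cv2.imwrite("pics/w5.png",w[:,:,::-1])
c=np.hstack([cv2.resize(k[120:170,235:285],(600,600),interpolation=cv2.INTER_CUBIC),np.vstack([cv2.resize(w[200:400,170:370],(200,200)),cv2.resize(w[60:420,100:460],(200,200)),np.zeros((200,200,3),np.uint8)])])
cv2.imwrite("pics/p5.png",c[:,:,::-1])
E
```

```text
ee_pos: [0.5752, 0.2555, 0.2029]
tcp_rot: [179.9, 0.2, -179.5]
wrist_force: [-5.2, -1.8, 14.5]
[-0.46273561  1.04018743 -0.02478868] [-5.23827124 -1.81602861 14.47893374]
```

View pics/p5.png

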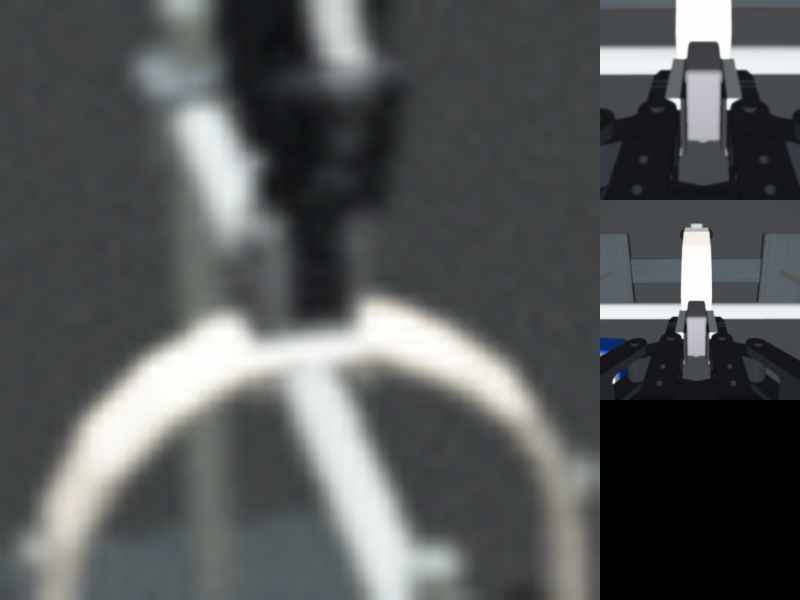

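The side view shows the rail passing under the crown in line with the block (rail at crop column 312, crown middle about 308) with no gap, so it is seated between the ribs. Next I'll ease the load and then release.

```bash
python3 -m crank '[[[0,0,0.05,0,0,0],[0,0,0.05,0,0,0],[0,0,0,0,0,0],[0,0,0,0,0,0],[0,0,0,0,0,0],[0,0,0,0,0,0]]]' | egrep 'ee_pos|wrist_force|rot'
```

```text
ee_pos: [0.5752, 0.2555, 0.203]
tcp_rot: [180.0, 0.1, -179.5]
wrist_force: [-2.1, -1.5, 7.5]
```

```bash
python3 -m crank '[[[0,0,0.04,0,0,0],[0,0,0.03,0,0,0],[0,0,0,0,0,0],[0,0,0,0,0,0],[0,0,0,0,0,0],[0,0,0,0,0,0]]]' | egrep 'ee_pos|wrist_force|rot'
```

```text
ee_pos: [0.5752, 0.2555, 0.2032]
tcp_rot: [-180.0, -0.0, -179.5]
wrist_force: [-0.5, -0.3, -1.0]
```

```bash
python3 -m crank '[[[0,0,-0.03,0,0,0],[0,0,0,0,0,0],[0,0,0,0,0,0],[0,0,0,0,0,0]]]' | egrep 'ee_pos|wrist_force'
python3 -m crank '[[[0,0,0,0,0,0],[0,0,0,0,0,0],[0,0,0,0,0,0],[0,0,0,0,0,0],[0,0,0,0,0,0],[0,0,0,0,0,0],[0,0,0,0,0,0],[0,0,0,0,0,0]]]' 0.4
python3 -m crank '[[[0,0,0.1,0,0,0],[0,0,0.2,0,0,0],[0,0,0.3,0,0,0],[0,0,0.5,0,0,0],[0,0,0.5,0,0,0],[0,0,0.5,0,0,0],[0,0,0.5,0,0,0],[0,0,0.5,0,0,0],[0,0,0.5,0,0,0],[0,0,0.5,0,0,0],[0,0,0.5,0,0,0],[0,0,0,0,0,0],[0,0,0,0,0,0],[0,0,0,0,0,0]]]'
python3 - <<'E'
from h import *
w=bot.camera("wrist");k=bot.camera("side")
c=np.hstack([cv2.resize(k[105:205,220:320],(500,500),interpolation=cv2.INTER_CUBIC),np.vstack([cv2.resize(w[120:420,130:430],(300,300)),np.zeros((200,300,3),np.uint8)])])
cv2.imwrite("pics/p6.png",c[:,:,::-1])
E
```

```text
ee_pos: [0.5752, 0.2555, 0.2031]
wrist_force: [-1.0, -1.7, 2.9]
time: 17.43
ee_pos: [0.5752, 0.2555, 0.2029]
tcp_rot: [180.0, 0.0, -179.5]
wrist_force: [0.5, 0.2, -0.4]
opening: 0.0339
grasp_force: 0.0
time: 18.6
ee_pos: [0.5752, 0.2555, 0.2947]
tcp_rot: [-180.0, -0.0, -179.5]
wrist_force: [0.8, -0.4, -0.8]
opening: 0.0342
grasp_force: 0.0
```

View pics/p6.png

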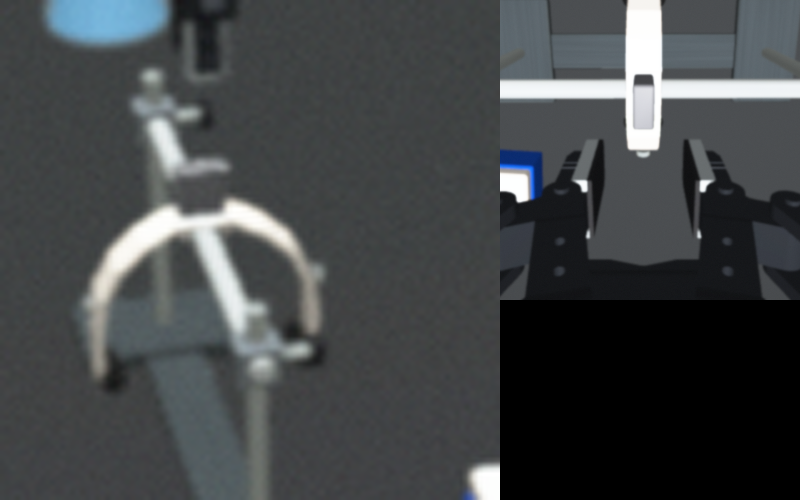

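The headband hangs upright on the rail with the gripper clear. The slope between the knobs is unchanged from when it was held. I'll check that it stays still, then hand in.

```bash
python3 -c "
from h import *
np.save('a.npy',bot.camera('side'))"
python3 -m crank '[[[0,0,0,0,0,0],[0,0,0,0,0,0],[0,0,0,0,0,0],[0,0,0,0,0,0],[0,0,0,0,0,0],[0,0,0,0,0,0],[0,0,0,0,0,0],[0,0,0,0,0,0]]]' >/dev/null
python3 -c "
from h import *
d=np.abs(bot.camera('side').astype(int)-np.load('a.npy'))
m=d[135:185,230:290].max();print(m,d[300:400,0:100].max())
print(bot.job_done() if m<60 else 'moving')"
```

```text
8 10
the job is handed in; nothing more can be done
None
```

The headband is hanging upright and still over the middle of the rail, the gripper is clear, and the job is handed in. One overshoot while lowering pressed the rail with about 31 N, under the 45 N limit; no verdict was shown.

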